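# Open the tight jam jar on the bakery counter

### The arm

A 6-joint arm with a two-finger parallel gripper is mounted at the origin on the work surface. World frame = base frame: x ahead of the robot, y to its left, z up, the work surface at z = 0. Lengths are in m, angles in rad, forces in N, time in s.
With the tool pointing down it reaches from about 0.225 to 0.875 m from the base axis. Payload 3.4 kg.
Tool frame: the origin (TCP) lies on the centre line of the jaws, within the pads' length; the fingertips stand 17 mm ahead of it and the grasp point (between the pads) lies 2 mm behind it (manip.finger_overhang is the distance from the TCP to the fingertips, in m); y points along the fingers, x is the direction in which the jaws open and shut, and the axes are right-handed (so a half turn about y gives the same grasp; the last joint's range is limited). The gripper opens to 85 mm and grips with 20 to 120 N. Pads are 22 mm wide; open, the fingers measure 114 mm over their backs; the gripper's body (76 mm by 85 mm) begins 54 mm behind the grasp point. The pads swing forward as they close: fully open they stand 13 mm farther back than shut.
Start: joints at [1.089, 0.276, 1.505, -0, 1.361, -0.121], TCP at [0.203, 0.538, 0.21] pointing down, gripper open.
Joint ranges: [-2.89, 2.89], [-0.75, 2.08], [0.22, 2.7], [-1.18, 4.32], [0.11, 2.71], [-2.7, 2.7]. Speed limits (rad/s): [2.57, 2.57, 3.14, 3.14, 3.14, 3.14].

### API

Orientations are given as a unit quaternion [w, x, y, z].
In Python, from rig import manip gives the robot as it stands.
- The arm moves only by the tool arm_command, never from a script. Its argument "commands" is a list of rows, each a list of 3 entries, a list of its own where there are three numbers: the finger opening in cm, from 0 to 8.54, then the shift along the world's x, y, z in cm, then the turn about the world's z in rad. A call has 1 to 12 rows; each row shifts and turns the commanded pose from where the row before left it; what a row does not reach is not made up. A row lasts 1/10 s, in which the tool goes at most 50 mm and 8.59 degrees, less where a joint would pass 70% of its speed; a pose out of reach is approached as far as the arm can. A call with a gripper value outside its range is refused whole. The fingers move at their own pace and stop on an object; "grip_force" is the grip in N (left out, the last holds). Time passes only in rows, so rows that do not move let the fingers close. It gives the time, the measured TCP pose, the force and the opening at its end, in the units of the state.
- manip.get_state(): the state, without advancing time (a new reading comes with each control period).
- manip.get_image(name): name is "side" or "top"; returns a dict with "pixels" (400x640x3 uint8, red, green, blue), "range_z" (400x640 float32, m along the optical axis (not along the pixel's ray), 0 where there is no reading), "intrinsics" (3x3 intrinsics, pixels), "k1" (the pictures are not rectified: a ray, as slopes to the right and down, at radius r is drawn at 1 + k1 r^2 times it, then the intrinsics apply), "R" (3x3) and "t" (3): a world point X has camera coordinates R X + t. Camera axes: x right, y down, z forward; pixel columns grow to the right and rows downward; lengths in m; the calibration is good to about 2 mm. A picture is of the moment at which its call begins.
- manip.sign_off(): hands the job in, once; it reports no verdict.
The state is a dict: "clock": time; "qpos": joint angles; "qd": joint speeds; "effort": joint torques, N m; "position": TCP position; "ee_rot": TCP orientation; "contact_force": force on the tool from outside, world axes, zero at the start; "moment": the same for the moment, N m; "width": finger opening in m.
Only numpy, scipy, OpenCV 4.12 (cv2) and the standard library are available. Lean on these libraries where they do the work, as an engineer would, in place of code of your own. Each camera call takes 0.05 s, during which the arm holds its last target.

### The job

Open the square jam jar that stands in the wooden tray. First press down the raised end of the loose brace plate around the jar until the plate lies level and flush in the tray, so that it keeps the jar from turning; then grip the tight round cap, unscrew it anticlockwise until the threads come free, lift it straight off and finish still holding it level in the gripper, clear of the jar and just above its mouth (with a gap of 1 to 4 cm). Leave the jar standing in the tray with the plate level around it, and do not disturb the other things on the counter.

Things in the scene. Friction and masses are not known exactly. Their poses are not given: they have to be found in the camera images.
- tray: Fixed dark wood tray, 124 x 255 mm outside (long along its y), rim 20 mm above the counter; inner floor 100 x 231 mm, 8 mm above the counter. Origin: centre of its underside, z up. The jar stands 57 mm from its middle towards -y; the plate's raised end, on a steel friction catch, is towards +y.
- plate_end (a point): Point to press: top face of the loose light-wood brace plate (96 x 226 x 12 mm, 63.5 mm square hole around the jar), on its middle line, 28 mm from its raised end. Axes: y along the plate to that end, z out of its top. Starts tilted 0.1 rad, this point 19 mm above its seated height; the catch below yields at 6 to 9 N and stays where pushed. Seated: top flush with the tray rim.
- tray_rim_end (a point): Where point plate_end comes to lie when the plate is seated: point fixed to the tray, at rim height (20 mm above the counter), 85 mm from the tray's middle towards +y.
- jar_center (a point): Centre of the loose square stoneware jar's body (60 x 60 x 60 mm, 0.4 to 0.7 kg), 30 mm above its underside; axes parallel to the jar's sides, z up. A neck 39 mm wide stands on the body, of which 16 mm shows between body and cap. In the seated plate the jar can turn no more than about 0.1 rad.
- jar_mouth (a point): Centre of the jar's mouth under the cap, 92 mm above the jar's underside, 100 mm above the counter. The neck below it has three thread ridges; three lugs in the cap run under them, pressed up by a springy seal: about 0.35 to 0.6 N m to turn at first. A cap that is not yet free pulls the jar up with it.
- cap_center (a point): Centre (half-way up) of the loose metal cap, 58 mm wide, 22 high; closed, its top is 106 mm above the counter. x lies along the dark bar on top, closed within 0.18 rad of the jar's x. Unscrews anticlockwise from above, rising 2.5 mm; lifts free once its x is 1.0 to 1.5 rad from the jar's x (turning 1.25 rad suits every start; much farther, the lugs strike the next ridges).
- mug: White mug, 72 mm wide, 75 mm high, bystander. Origin at the centre of its underside.
- honey_jar: Round amber jar with a brass cap, 60 mm wide, 85 mm high, bystander (not the one to open). Origin at the centre of its underside.
- spoon: Steel spoon lying on the counter, bystander.
- bowl: Metal bowl, 124 mm wide, 50 mm high, bystander.
- coaster: Round cork coaster, 90 mm wide, 8 mm thick, bystander.
Things that resemble listed ones, but are neither listed nor needed, are in the scene too. What is shaped like the part that bears cap_center but green is not meant. What is shaped like the part that bears jar_center but red is not meant.

How it is judged:
On the way, in this order (a step that is already met when the one before it is completed fails the run):
1. the brace plate is pressed level and flush in the tray, the jar still closed (angle between plate_end's own z axis and vertical below 0.025 rad and distance between plate_end and tray_rim_end below 0.007 m and z of plate_end in the frame of tray_rim_end below 0.003 m and z of cap_center in the frame of jar_mouth below 0 m), for 0.2 s.
2. the cap is unscrewed and lifted off by the gripper (z of cap_center in the frame of jar_mouth above 0.004 m and contact force between cap and the fingers above 1 N), for 0.1 s.
At the end, for the whole second after the job is handed in: The gripper holds the cap (over 1 N), at rest, touching no jar, level within 0.2 rad, its centre within 20 mm of the jar axis and 8 to 60 mm above the mouth; the plate is level (0.03 rad) and flush in the tray (8 mm overall); the jar stands upright on the tray floor (3 mm, 0.05 rad) (contact force between cap and the fingers above 1 N and contact force between cap and jar below 0.05 N and z of cap_center in the frame of jar_mouth between 0.008 and 0.06 m and horizontal distance between cap_center and jar_mouth below 0.02 m and angle between cap_center's own z axis and vertical below 0.2 rad and linear speed of cap below 0.03 m/s and angle between plate_end's own z axis and vertical below 0.03 rad and distance between plate_end and tray_rim_end below 0.008 m and angle between jar_center's own z axis and vertical below 0.05 rad and height (world z) of jar_center below 0.041 m); the arm keeps its last pose, push and grip.
It fails at once if the jar is pulled up more than 10 mm off the tray (height (world z) of jar_center above 0.048 m).
It fails at once if the jar is tipped by more than 0.2 rad (angle between jar_center's own z axis and vertical above 0.2 rad).
It fails at once if the jar turns by more than 0.3 rad in the tray (angle between the x axis of jar_center and the x axis of tray, either way round above 0.3 rad).
It fails at once if a bystander is moved by more than 40 mm (distance of any of mug, honey_jar, spoon, bowl, coaster from where it was at the start of the episode above 0.04 m).
It fails at once if a bystander is tipped over (angle between any of mug, honey_jar's own z axis and vertical above 0.5 rad).
It also fails if it takes over 51 s, if anything falls off the work surface, if the arm or the gripper's body presses on something with over 40 N, if the wrist force passes 120 N, or if a joint passes its speed limit or range.

## Working session

There is one attempt and no reset: what is moved stays moved. The work goes in short steps, Python scripts to look and compute and a tool call to move; the robot and the scene stay as the last step left them, time stands still between calls to the robot, and variables do not carry over. Pictures are saved under pics/ and viewed, and the job is handed in when it is done.

Besides the shell and the picture viewer there is one more tool, called after ">>>" as name([rows], argument=value, ...), one row to a line, values as JSON. arm_command: Moves the arm, as the interface text tells. Its arguments: {"type":"object","properties":{"commands":{"type":"array"},"grip_force":{"type":"number"}},"required":["commands"]}

```bash
ls; mkdir -p pics; python3 - <<'E'
from rig import manip
import cv2,numpy as np
s=manip.get_state(); print(s)
for n in("side","top"):
    d=manip.get_image(n); cv2.imwrite(f"pics/{n}0.png",d["pixels"][:,:,::-1]); np.savez(f"/tmp/{n}0.npz",**{k:v for k,v in d.items()})
    print(n,d["intrinsics"],d["k1"],d["R"],d["t"])
E
```

```text
pics
{'clock': 0.0, 'qpos': array([ 1.08902857e+00,  2.76599212e-01,  1.50611381e+00,  8.71978720e-06,
        1.36068629e+00, -1.20990113e-01]), 'qd': array([-0.00021402, -0.00032755,  0.00161442,  0.00044335, -0.00048787,
       -0.0017716 ]), 'effort': array([-7.97299890e-05, -4.16768610e+01, -2.45805395e+01, -6.65478910e-04,
        1.07894756e-02, -2.39143297e-06]), 'position': array([0.20271547, 0.53749224, 0.20924503]), 'ee_rot': array([-0.58129862,  0.58188775,  0.40161348, -0.40274704]), 'contact_force': array([0.08228375, 0.05574739, 0.16870634]), 'moment': array([ 0.00123858,  0.03172212, -0.01898612]), 'width': 0.08546090201499487}
side [[370.68484908   0.         318.64154543]
 [  0.         370.68484908 204.2014048 ]
 [  0.           0.           1.        ]] -0.07825327507338269 [[ 0.73123823 -0.68194737 -0.0154414 ]
 [-0.43145921 -0.44487432 -0.78481194]
 [ 0.52833096  0.58054683 -0.61954159]] [-0.3944874   0.30431927  0.77819588]
top [[366.79459277   0.         318.63931802]
 [  0.         366.79459277 200.74117355]
 [  0.           0.           1.        ]] -0.07984303827961296 [[ 0.02282887 -0.99954108  0.0199116 ]
 [-0.99755469 -0.02409044 -0.0656071 ]
 [ 0.06605667 -0.01836517 -0.99764685]] [-0.00931606  0.55171702  0.9973023 ]
```

View pics/side0.png

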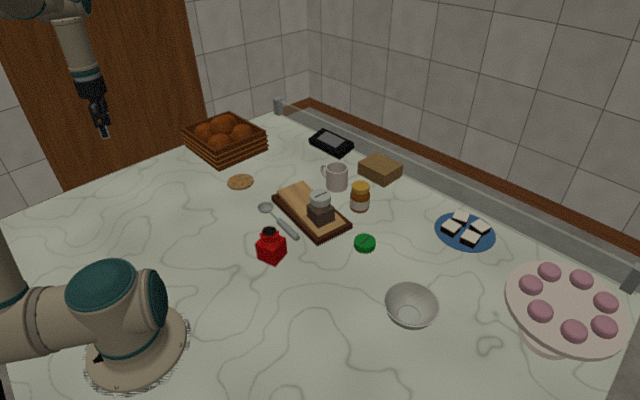

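View pics/top0.png

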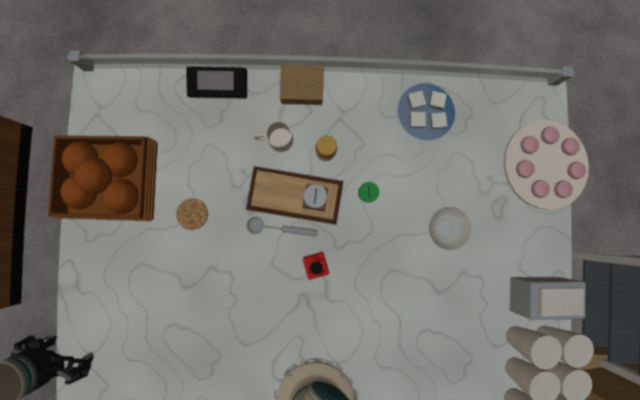

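The side view shows the tray at about (312,210) with the grey-capped jar at (319,205). The top view shows the tray at (295,195), the cap at (316,196) and the raised plate end to its left. The green cap at (368,192) and the red jar at (316,265) are decoys. The mug (279,136) and honey jar (327,147) are close to the tray.

```bash
cat > h.py <<'E'
import numpy as np,cv2
def load(n): return dict(np.load(f"/tmp/{n}.npz"))
def grab(n,save):
    from rig import manip
    d=manip.get_image(n); np.savez(f"/tmp/{save}.npz",**d); return d
def world(d):
    K=d["intrinsics"];dist=np.array([float(d["k1"]),0,0,0])
    v,u=np.mgrid[0:400,0:640]
    p=cv2.undistortPoints(np.stack([u,v],-1).reshape(-1,1,2).astype(float),K,dist).reshape(400,640,2)
    z=d["range_z"].astype(float)
    c=np.dstack([p[...,0]*z,p[...,1]*z,z])
    w=(c-d["t"])@d["R"]; w[z==0]=np.nan
    return w
def proj(d,X):
    X=np.atleast_2d(X).astype(float)
    return cv2.projectPoints(X,cv2.Rodrigues(d["R"])[0],d["t"],d["intrinsics"],np.array([float(d["k1"]),0,0,0]))[0].reshape(-1,2)
def crop(d,x0,y0,x1,y1,s,out):
    im=np.ascontiguousarray(d["pixels"][y0:y1,x0:x1,::-1]); cv2.imwrite(out,cv2.resize(im,None,fx=s,fy=s,interpolation=cv2.INTER_CUBIC))
E
python3 - <<'E'
from h import *
d=load("top0");crop(d,230,110,390,230,5,"pics/topc.png")
w=world(d)
for (u,v) in [(316,196),(270,190),(290,195),(250,182),(279,136),(327,147),(300,150),(368,192),(310,230),(338,212)]: print(u,v,w[v,u].round(4))
d=load("side0");crop(d,250,150,390,260,5,"pics/sidec.png")
w=world(d)
for (u,v) in [(319,195),(320,213),(295,195),(285,188),(360,186),(335,170)]: print(u,v,w[v,u].round(4))
E
```

```text
316 196 [0.5577 0.0122 0.1077]
270 190 [0.5764 0.1367 0.0388]
290 195 [0.5647 0.0825 0.0321]
250 182 [0.5989 0.1948 0.0217]
279 136 [0.7337 0.12   0.0072]
327 147 [ 0.6885 -0.0137  0.0864]
300 150 [ 6.965e-01  5.970e-02 -4.000e-04]
368 192 [ 0.579  -0.1324  0.0238]
310 230 [0.4705 0.0256 0.0195]
338 212 [ 0.5217 -0.0503  0.0224]
319 195 [0.5545 0.0123 0.1079]
320 213 [ 0.5379 -0.0086  0.0662]
295 195 [0.5667 0.1344 0.0359]
285 188 [0.5626 0.1773 0.0421]
360 186 [ 0.6926 -0.0152  0.0835]
335 170 [0.7455 0.1404 0.0427]
```

View pics/topc.png

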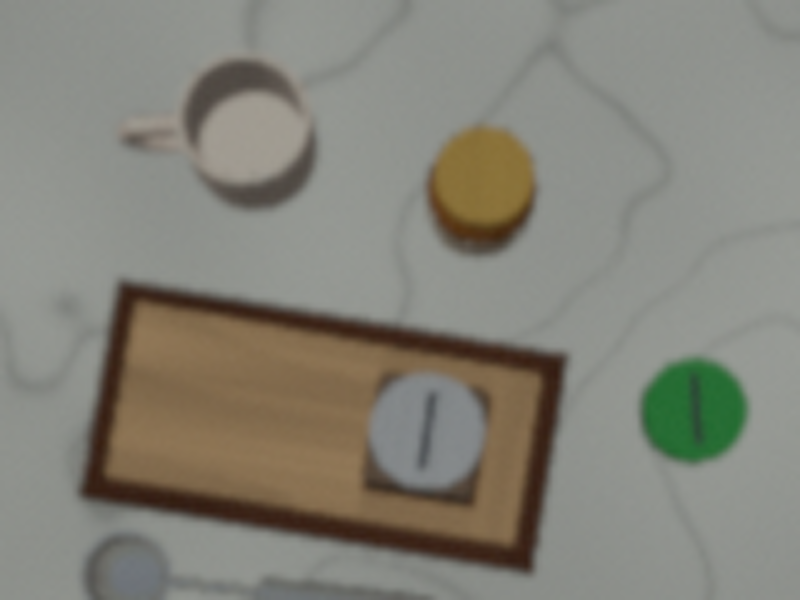

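View pics/sidec.png

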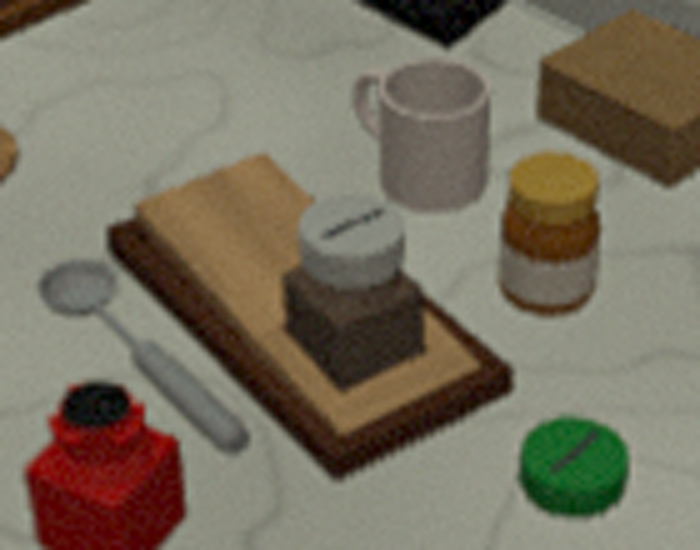

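The crops show the tray rim corners at crop pixels (122,283), (565,355), (532,572) and (83,495), the cap at (427,432), and a bar running from (433,393) to (421,468).

```bash
cat >> h.py <<'E'
def rayz(d,uv,z):
    uv=np.atleast_2d(uv).astype(float)
    p=cv2.undistortPoints(uv.reshape(-1,1,2),d["intrinsics"],np.array([float(d["k1"]),0,0,0])).reshape(-1,2)
    r=np.c_[p,np.ones(len(p))]@d["R"]; o=-d["R"].T@d["t"]
    return o+r*((z-o[2])/r[:,2])[:,None]
E
python3 - <<'E'
from h import *
d=load("top0")
C=np.array([(122,283),(565,355),(532,572),(83,495)])/5.+[229.6,109.6]
W=rayz(d,C,.02);print(W.round(4), [np.linalg.norm(W[i]-W[(i+1)%4]).round(4) for i in range(4)])
# tray y = from jar end to raised end
y=(W[0]+W[3]-W[1]-W[2])[:2];print("tray centre",W.mean(0),"y dir angle",np.arctan2(y[1],y[0]))
y2=(W[3]-W[0])[:2];print(np.arctan2(*y2[::-1]))
y/=np.linalg.norm(y);print("jar nominal",W.mean(0)[:2]-.057*y,"press",W.mean(0)[:2]+.085*y)
b=rayz(d,np.array([(433,393),(421,468),(427,432)])/5.+[229.6,109.6],.106);print(b.round(4));v=b[0]-b[1];print("bar",np.arctan2(v[1],v[0]),np.linalg.norm(v))
for n in("top0","side0"):
    d=load(n);w=world(d)
    m=(abs(w[...,0]-.558)<.05)&(abs(w[...,1]-.012)<.05)&(w[...,2]>.1)&(w[...,2]<.115)
    p=w[m];print(n,m.sum(),p.mean(0),p[:,2].std(),[(p[:,i].min()+p[:,i].max())/2 for i in(0,1)],np.ptp(p,axis=0))
    # cap circle via rayz at .106
    if n=="top0":
        c,r=cv2.minEnclosingCircle(np.argwhere(m)[:,::-1].astype(np.float32));print(c,r,rayz(d,c,.106))
    # plate heights along tray y
    t=np.array([b[2][0],b[2][1]])
    T=W.mean(0)[:2]; rel=w[...,:2]-T; s=rel@y; q=rel@np.array([y[1],-y[0]])
    for s0 in np.arange(0.0,.13,.01):
        mm=(abs(s-s0)<.005)&(abs(q)<.04); print(s0.round(3),mm.sum(),np.nanmedian(w[mm][:,2]).round(4),end=" | ")
    print()
    for nm,x0,x1,y0,y1 in [("mug",.70,.80,.08,.19),("honey",.64,.75,-.06,.04),("spoon",.4,.5,.0,.22)]:
        mm=(w[...,0]>x0)&(w[...,0]<x1)&(w[...,1]>y0)&(w[...,1]<y1)&(w[...,2]>.012)
        p=w[mm];print(nm,np.percentile(p,[2,98],axis=0).round(3).tolist())
E
```

```text
[[ 0.6435  0.1856  0.02  ]
 [ 0.6094 -0.0616  0.02  ]
 [ 0.4886 -0.0456  0.02  ]
 [ 0.5251  0.2029  0.02  ]] [np.float64(0.2495), np.float64(0.1218), np.float64(0.2512), np.float64(0.1197)]
tray centre [0.56665204 0.07030895 0.02      ] y dir angle 1.4291011444554766
2.995942176753306
jar nominal [0.55860242 0.0138802 ] press [0.57865587 0.15445708]
[[0.5777 0.0122 0.106 ]
 [0.5395 0.0173 0.106 ]
 [0.5578 0.0147 0.106 ]]
bar -0.13464601694145423 0.038564036610834795
top0 414 [0.55897843 0.01515525 0.1065968 ] 0.0017321916046104092 [np.float64(0.558987212679399), np.float64(0.014804533160280579)] [0.05800056 0.05604638 0.01088945]
(314.77777099609375, 195.55555725097656) 11.581798553466797 [[0.55888268 0.0153323  0.106     ]]
0.0 107 0.0314 | 0.01 107 0.032 | 0.02 104 0.033 | 0.03 108 0.0345 | 0.04 107 0.0353 | 0.05 111 0.036 | 0.06 108 0.0372 | 0.07 105 0.038 | 0.08 112 0.0393 | 0.09 109 0.0405 | 0.1 108 0.0411 | 0.11 86 0.0424 | 0.12 84 0.0204 | 
mug [[0.701, 0.082, 0.015], [0.757, 0.182, 0.078]]
honey [[0.667, -0.037, 0.018], [0.719, 0.015, 0.088]]
spoon [[0.401, 0.002, 0.012], [0.498, 0.202, 0.063]]
side0 245 [0.55693622 0.01141363 0.10519532] 0.0016358324838501828 [np.float64(0.5580111635298839), np.float64(0.013709663237717386)] [0.05804572 0.05953054 0.0080087 ]
0.0 23 0.0303 | 0.01 26 0.0313 | 0.02 48 0.0324 | 0.03 50 0.0336 | 0.04 51 0.0346 | 0.05 57 0.0353 | 0.06 56 0.0364 | 0.07 60 0.0371 | 0.08 58 0.0384 | 0.09 52 0.0394 | 0.1 59 0.0403 | 0.11 35 0.0408 | 0.12 1 0.0082 | 
mug [[0.701, 0.081, 0.016], [0.759, 0.18, 0.074]]
honey [[0.666, -0.044, 0.014], [0.715, 0.007, 0.086]]
spoon [[0.416, 0.001, 0.012], [0.5, 0.195, 0.05]]
```

```bash
python3 - <<'E'
from rig import manip
from scipy.spatial.transform import Rotation as R
s=manip.get_state();q=s["ee_rot"];M=R.from_quat([*q[1:],q[0]]).as_matrix();print(M.round(3));print("jaw yaw",__import__("numpy").arctan2(M[1,0],M[0,0]),s["clock"])
print([a for a in dir(manip) if a[0]!='_'],manip.finger_overhang)
E
```

```text
[[ 0.353 -0.001 -0.936]
 [ 0.936 -0.002  0.353]
 [-0.002 -1.     0.   ]]
jaw yaw 1.2099861187301904 0.1
['MotionError', 'finger_overhang', 'get_image', 'get_state', 'sign_off'] 0.017
```

>>> arm_command([
  [0, [2, -2, 0], -0.1],
  [0, [3.2, -3.3, 0], -0.13],
  [0, [3.2, -3.3, 0], -0.13],
  [0, [3.2, -3.3, 0], -0.13],
  [0, [3.2, -3.3, 0], -0.13],
  [0, [3.2, -3.3, 0], -0.13],
  [0, [3.2, -3.3, 0], -0.12],
  [0, [3.2, -3.3, 0], -0.12],
  [0, [3.2, -3.3, 0], -0.12],
  [0, [3.2, -3.3, 0], -0.12],
  [0, [3.2, -3.3, 0], -0.12],
  [0, [3.2, -3.3, 0], 0],
], grip_force=60)

```text
clock: 1.3
position: [0.5758, 0.1534, 0.2097]
ee_rot: [0.705, -0.705, 0.051, -0.05]
contact_force: [0.4, 0.0, 0.5]
width: -0.0004
```

>>> arm_command([
  [0, [0.3, 0, -2], 0],
  [0, [0, 0, -4], 0],
  [0, [0, 0, -4], 0],
  [0, [0, 0, -2], 0],
  [0, [0, 0, 0], 0],
  [0, [0, 0, 0], 0],
])

```text
clock: 1.9
position: [0.5782, 0.1551, 0.0902]
ee_rot: [-0.705, 0.705, -0.05, 0.049]
contact_force: [0.1, -0.5, 1.0]
width: 0.0003
```

>>> arm_command([
  [0, [0, 0, -1.5], 0],
  [0, [0, 0, -1], 0],
  [0, [0, 0, -0.4], 0],
  [0, [0, 0, -0.4], 0],
  [0, [0, 0, -0.2], 0],
  [0, [0, 0, 0], 0],
])

```text
clock: 2.5
position: [0.5781, 0.155, 0.0553]
ee_rot: [0.705, -0.705, 0.049, -0.05]
contact_force: [-0.8, -0.2, 1.0]
width: 0.0001
```

>>> arm_command([
  [0, [0, 0, -0.2], 0],
  [0, [0, 0, -0.2], 0],
  [0, [0, 0, -0.2], 0],
  [0, [0, 0, 0], 0],
])

```text
clock: 2.9
position: [0.5778, 0.155, 0.0488]
ee_rot: [-0.705, 0.705, -0.05, 0.049]
contact_force: [0.1, 0.1, -0.0]
width: -0.0004
```

```bash
python3 - <<'E'
from h import *
d=grab("side","side1");crop(d,250,110,390,230,5,"pics/side1.png")
from rig import manip
for i in range(1): print(manip.get_state()["contact_force"])
E
```

```text
[ 0.92453066  0.7321699  -0.31501618]
```

View pics/side1.png

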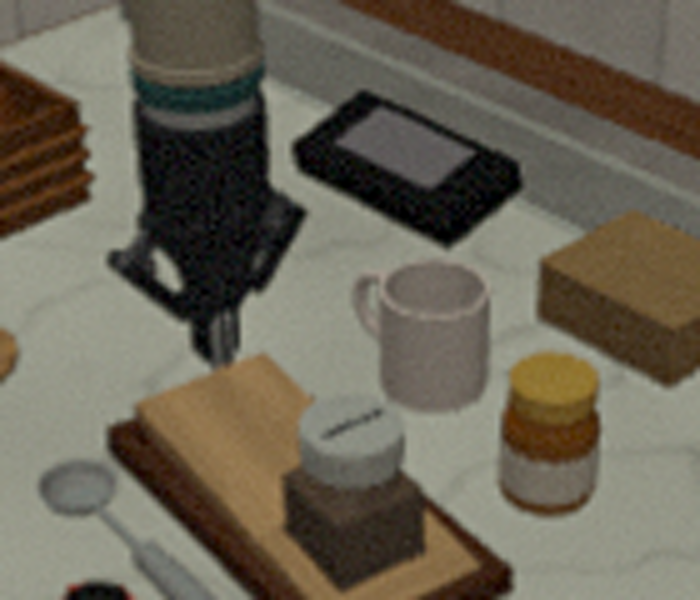

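```bash
python3 - <<'E'
from h import *
d=load("side1")
for X in [(.578,.155,.032),(.578,.155,.0488),(.578,.155,.039),(.578,.155,.02)]: print(X,((proj(d,X)-[250,110])*5).round())
w=world(d)
for v in range(160,190,2): print(v,[tuple(w[v,u].round(3)) for u in (292,294,296)])
d=grab("top","top1");crop(d,230,110,390,230,5,"pics/top1.png")
E
```

```text
(0.578, 0.155, 0.032) [[218. 408.]]
(0.578, 0.155, 0.0488) [[216. 386.]]
(0.578, 0.155, 0.039) [[217. 399.]]
(0.578, 0.155, 0.02) [[219. 424.]]
160 [(np.float64(0.568), np.float64(0.139), np.float64(0.158)), (np.float64(0.58), np.float64(0.145), np.float64(0.15)), (np.float64(0.581), np.float64(0.136), np.float64(0.154))]
162 [(np.float64(0.568), np.float64(0.14), np.float64(0.151)), (np.float64(0.58), np.float64(0.146), np.float64(0.143)), (np.float64(0.58), np.float64(0.136), np.float64(0.147))]
164 [(np.float64(0.568), np.float64(0.14), np.float64(0.144)), (np.float64(0.579), np.float64(0.146), np.float64(0.137)), (np.float64(0.581), np.float64(0.138), np.float64(0.139))]
166 [(np.float64(0.568), np.float64(0.141), np.float64(0.137)), (np.float64(0.58), np.float64(0.147), np.float64(0.129)), (np.float64(0.584), np.float64(0.142), np.float64(0.129))]
168 [(np.float64(0.57), np.float64(0.144), np.float64(0.128)), (np.float64(0.58), np.float64(0.148), np.float64(0.121)), (np.float64(0.582), np.float64(0.14), np.float64(0.124))]
170 [(np.float64(0.569), np.float64(0.144), np.float64(0
[... 1057 characters left out ...]
 np.float64(0.151), np.float64(0.074)), (np.float64(0.573), np.float64(0.144), np.float64(0.077)), (np.float64(0.581), np.float64(0.143), np.float64(0.073))]
184 [(np.float64(0.626), np.float64(0.223), np.float64(0.003)), (np.float64(0.597), np.float64(0.175), np.float64(0.041)), (np.float64(0.603), np.float64(0.172), np.float64(0.04))]
186 [(np.float64(0.586), np.float64(0.171), np.float64(0.041)), (np.float64(0.592), np.float64(0.169), np.float64(0.04)), (np.float64(0.598), np.float64(0.166), np.float64(0.038))]
188 [(np.float64(0.581), np.float64(0.165), np.float64(0.039)), (np.float64(0.585), np.float64(0.161), np.float64(0.039)), (np.float64(0.589), np.float64(0.156), np.float64(0.04))]
```

View pics/top1.png

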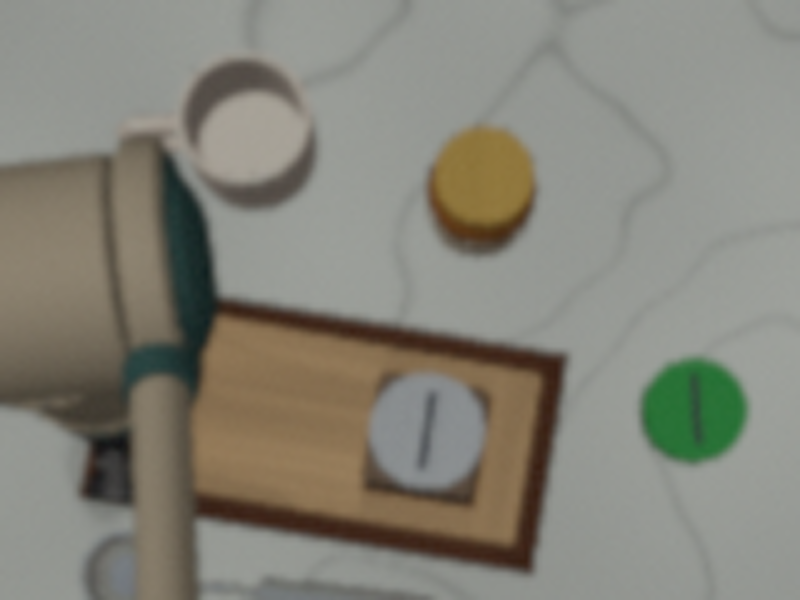

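```bash
python3 - <<'E'
from h import *
from rig import manip
for i in range(3):
    s=manip.get_state();print(s["clock"],s["position"],s["contact_force"],s["qpos"])
    d=grab("side","side2");w=world(d);print([w[v,294].round(3)[2] for v in range(176,200,2)])
crop(d,250,110,390,230,5,"pics/side2.png")
E
```

```text
3.0 [0.57796548 0.15498165 0.04902442] [-0.76658316 -0.11699546  0.53676819] [ 1.45767455e-01  4.38631166e-01  1.68390188e+00 -3.80154149e-05
  1.01916904e+00  2.85804732e-01]
[np.float64(0.098), np.float64(0.09), np.float64(0.082), np.float64(0.076), np.float64(0.04), np.float64(0.041), np.float64(0.037), np.float64(0.039), np.float64(0.039), np.float64(0.036), np.float64(0.036), np.float64(0.037)]
3.05 [0.57800395 0.15501124 0.04910819] [ 0.12240704 -0.37922464  0.51739799] [ 1.45794198e-01  4.38525504e-01  1.68383776e+00 -1.43123436e-05
  1.01918779e+00  2.85821481e-01]
[np.float64(0.097), np.float64(0.09), np.float64(0.084), np.float64(0.077), np.float64(0.041), np.float64(0.04), np.float64(0.042), np.float64(0.039), np.float64(nan), np.float64(0.039), np.float64(0.037), np.float64(0.036)]
3.1 [0.57808429 0.15501178 0.04919153] [-0.36063502 -0.15664158 -0.12433263] [ 1.45781238e-01  4.38440613e-01  1.68373722e+00 -2.47664919e-05
  1.01917459e+00  2.85794465e-01]
[np.float64(0.097), np.float64(0.089), np.float64(0.083), np.float64(0.075), np.float64(0.04), np.float64(0.042), np.float64(0.04), np.float64(0.037), np.float64(0.037), np.float64(0.038), np.float64(0.037), np.float64(0.036)]
```

View pics/side2.png

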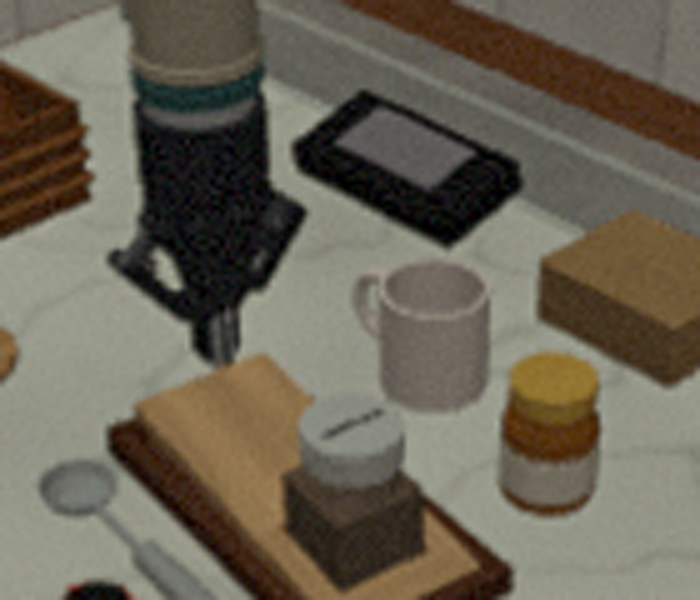

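```bash
python3 - <<'E'
from h import *
for n in("side0","top0","side2"):
    d=load(n);w=world(d)
    c=(.203,.5375) if n!="side2" else (.578,.155)
    m=(abs(w[...,0]-c[0])<.1)&(abs(w[...,1]-c[1])<.1)&(w[...,2]>(.06 ))&(w[...,2]<.4)
    p=w[m];print(n,m.sum(), p.min(0) if len(p) else 0, np.percentile(p,[1,5,50],axis=0).round(3).tolist() if len(p) else 0)
    if n=="side0":
      a=np.argwhere(m);i=a[:,0].argsort()[-12:];print([ (tuple(a[k]),w[tuple(a[k])].round(3)) for k in i])
      print(proj(d,[(.203,.5375,.21),(.203,.5375,.193),(.203,.5375,.205)]))
d=load("side0");crop(d,40,30,140,150,5,"pics/s0g.png")
d=load("side2");w=world(d);m=(abs(w[...,0]-.578)<.1)&(abs(w[...,1]-.155)<.1)&(w[...,2]>.06)
for z in np.arange(.07,.2,.01):
    p=w[m&(abs(w[...,2]-z)<.005)];print(z.round(2),len(p),p.mean(0).round(3),p.min(0).round(3),p.max(0).round(3))
E
```

```text
side0 1089 [0.16476968 0.46327879 0.24267054] [[0.166, 0.465, 0.247], [0.169, 0.47, 0.256], [0.192, 0.502, 0.343]]
[((np.int64(137), np.int64(105)), array([0.183, 0.485, 0.251])), ((np.int64(137), np.int64(106)), array([0.186, 0.487, 0.249])), ((np.int64(137), np.int64(107)), array([0.189, 0.489, 0.247])), ((np.int64(137), np.int64(108)), array([0.191, 0.486, 0.247])), ((np.int64(137), np.int64(109)), array([0.194, 0.488, 0.245])), ((np.int64(138), np.int64(102)), array([0.176, 0.492, 0.248])), ((np.int64(138), np.int64(103)), array([0.178, 0.491, 0.247])), ((np.int64(138), np.int64(104)), array([0.18 , 0.489, 0.247])), ((np.int64(138), np.int64(105)), array([0.184, 0.494, 0.244])), ((np.int64(138), np.int64(106)), array([0.186, 0.491, 0.244])), ((np.int64(138), np.int64(107)), array([0.188, 0.492, 0.243])), ((np.int64(138), np.int64(108)), array([0.19 , 0.489, 0.243]))]
[[110.85849841 141.04094989]
 [112.78599678 146.06184472]
 [111.42812724 142.52671877]]
top0 2064 [0.16493819 0.46333936 0.24278462] [[0.169, 0.467, 0.25], [0.176, 0.471, 0.263], [0.208, 0.506, 0.335]]
side2 2680 [0.
[... 284 characters left out ...]
[0.59  0.16  0.095]
0.1 25 [0.574 0.148 0.1  ] [0.564 0.142 0.095] [0.59  0.159 0.105]
0.11 23 [0.575 0.145 0.11 ] [0.56  0.139 0.105] [0.604 0.152 0.115]
0.12 71 [0.575 0.147 0.121] [0.542 0.137 0.115] [0.612 0.164 0.125]
0.13 59 [0.58  0.146 0.13 ] [0.537 0.135 0.125] [0.618 0.167 0.135]
0.14 81 [0.581 0.143 0.14 ] [0.527 0.134 0.135] [0.624 0.162 0.145]
0.15 86 [0.579 0.143 0.15 ] [0.519 0.133 0.145] [0.635 0.155 0.155]
0.16 128 [0.567 0.148 0.16 ] [0.515 0.133 0.155] [0.637 0.174 0.165]
0.17 100 [0.568 0.145 0.17 ] [0.523 0.13  0.165] [0.629 0.164 0.175]
0.18 91 [0.567 0.146 0.179] [0.535 0.136 0.175] [0.615 0.167 0.185]
0.19 27 [0.545 0.153 0.19 ] [0.538 0.144 0.185] [0.557 0.166 0.195]
```

View pics/s0g.png

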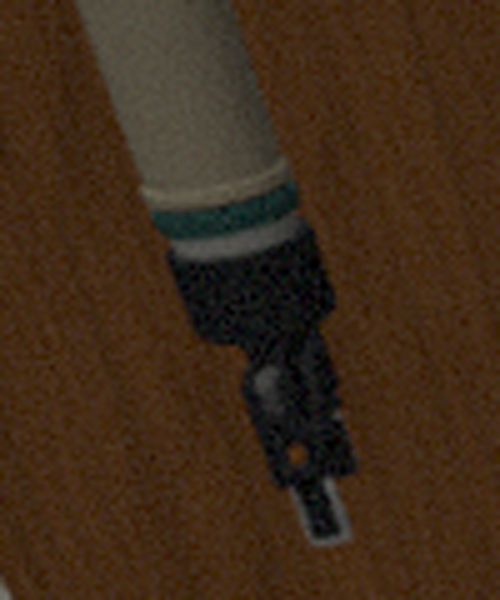

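The cameras and the arm disagree. Both cameras put the fingertips at z≈0.072 here and ≈0.243 at the start, about 40 mm higher than the reported TCP minus 17 mm. The known heights (cap top, plate) check out in the images, and no force has been felt. I'll go by the cameras and force, and keep descending in small steps.

>>> arm_command([
  [0, [0, 0, -0.8], 0],
  [0, [0, 0, -0.8], 0],
  [0, [0, 0, -0.6], 0],
  [0, [0, 0, -0.2], 0],
  [0, [0, 0, 0], 0],
])

```text
clock: 3.65
position: [0.5776, 0.1549, 0.0244]
ee_rot: [-0.705, 0.705, -0.05, 0.049]
contact_force: [-0.0, -0.2, 0.2]
width: 0.0004
```

>>> arm_command([
  [0, [0, 0, -0.2], 0],
  [0, [0, 0, -0.2], 0],
  [0, [0, 0, -0.2], 0],
  [0, [0, 0, 0], 0],
])

```text
clock: 4.05
position: [0.5782, 0.1551, 0.0193]
ee_rot: [0.705, -0.705, 0.049, -0.05]
contact_force: [0.5, 0.2, 0.8]
width: -0.0002
```

>>> arm_command([
  [0, [0, 0, -0.2], 0],
  [0, [0, 0, -0.2], 0],
  [0, [0, 0, 0], 0],
])

```text
clock: 4.35
position: [0.5783, 0.1553, 0.0157]
ee_rot: [0.706, -0.705, 0.049, -0.05]
contact_force: [-0.9, 0.6, 3.2]
width: 0.0002
```

>>> arm_command([
  [0, [0, 0, -0.2], 0],
  [0, [0, 0, -0.2], 0],
  [0, [0, 0, 0], 0],
])

```text
clock: 4.65
position: [0.5783, 0.1555, 0.0117]
ee_rot: [0.706, -0.705, 0.049, -0.05]
contact_force: [-0.9, 0.3, 4.0]
width: -0.0
```

```bash
python3 - <<'E'
from h import *
from rig import manip
s=manip.get_state();print(s["position"],s["contact_force"],s["moment"])
d=grab("side","side3");crop(d,250,110,390,230,5,"pics/side3.png")
E
```

```text
[0.57833083 0.15548038 0.01169345] [-0.86518543  0.2987365   3.95925957] [ 0.23854842  0.13950059 -0.01318274]
```

View pics/side3.png

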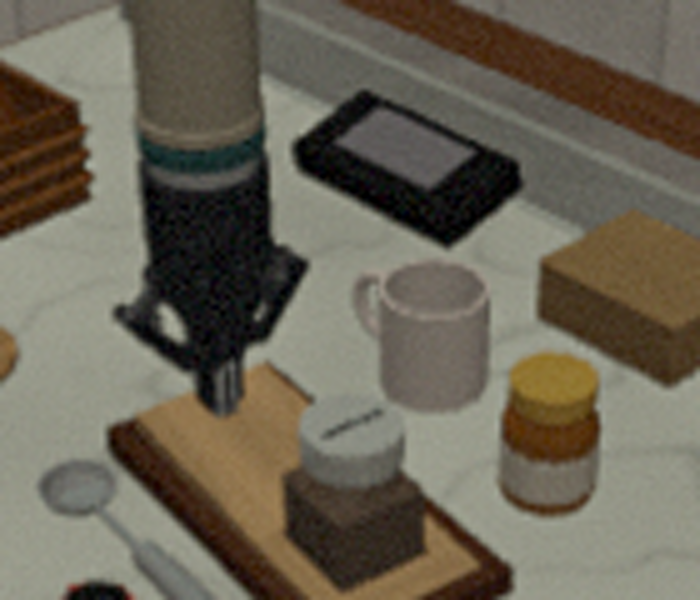

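The fingertips are on the plate at about (222,410). The plate has started to go down at about 4 N, so the camera was right: the tip is at reported z + 0.023. I'll keep pressing.

>>> arm_command([
  [0, [0, 0, -0.3], 0],
  [0, [0, 0, -0.3], 0],
  [0, [0, 0, -0.2], 0],
  [0, [0, 0, 0], 0],
])

```text
clock: 5.1
position: [0.5784, 0.1559, 0.0035]
ee_rot: [0.706, -0.705, 0.049, -0.05]
contact_force: [0.2, 2.9, 4.0]
width: -0.0002
```

>>> arm_command([
  [0, [0, 0, -0.2], 0],
  [0, [0, 0, -0.2], 0],
  [0, [0, 0, 0], 0],
])

```text
clock: 5.4
position: [0.5784, 0.1561, -0.0005]
ee_rot: [0.706, -0.705, 0.049, -0.05]
contact_force: [-0.2, 3.5, 3.8]
width: -0.0001
```

>>> arm_command([
  [0, [0, 0, -0.2], 0],
  [0, [0, 0, -0.1], 0],
  [0, [0, 0, 0], 0],
])

```text
clock: 5.7
position: [0.5785, 0.1561, -0.0012]
ee_rot: [0.706, -0.705, 0.049, -0.05]
contact_force: [-5.3, 3.4, 18.2]
width: 0.0002
```

>>> arm_command([
  [0, [0, 0, -0.1], 0],
  [0, [0, 0, 0], 0],
  [0, [0, 0, 0], 0],
])

```text
clock: 6.0
position: [0.5785, 0.1561, -0.0012]
ee_rot: [0.706, -0.705, 0.049, -0.05]
contact_force: [-6.3, 2.7, 24.5]
width: -0.0002
```

```bash
cat >> h.py <<'E'
def plate(d):
    w=world(d);T=np.array([.5667,.0703]);y=np.array([np.cos(1.4291),np.sin(1.4291)]);rel=w[...,:2]-T;s=rel@y;q=rel@np.array([y[1],-y[0]])
    for s0 in (-.1,-.01,0,.01,.02,.04,.06,.08,.1,.108,.122):
        mm=(abs(s-s0)<.004)&(abs(q)<.04)&(w[...,2]<.055); print(s0,mm.sum(),np.nanmedian(w[mm][:,2]).round(4),end=" | ")
    print()
E
python3 - <<'E'
from h import *
from rig import manip
s=manip.get_state();print(s["position"],s["contact_force"],s["moment"])
d=grab("side","side4");crop(d,250,110,390,230,5,"pics/side4.png");plate(d)
E
```

```text
[ 0.57854805  0.15609862 -0.00123599] [-6.28099101  2.72296756 24.49064815] [0.55220819 1.04641835 0.0310485 ]
-0.1 52 0.0191 | -0.01 10 0.0184 | 0 18 0.0193 | 0.01 20 0.0189 | 0.02 27 0.0191 | 0.04 38 0.0196 | 0.06 43 0.0193 | 0.08 80 0.0237 | 0.1 18 0.0189 | 0.108 21 0.0188 | 0.122 22 0.0184 |
```

View pics/side4.png

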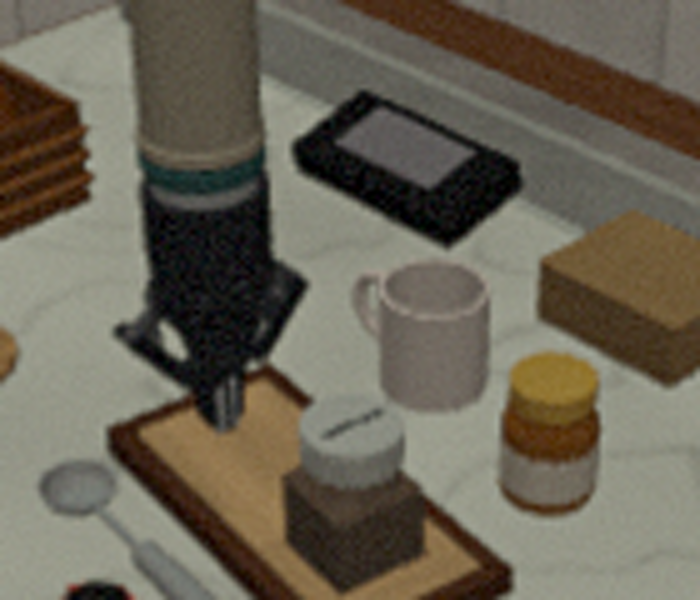

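The plate reads z≈0.019 along its whole length, flush with the rim, so it is seated. Next I lift, move over the cap and open.

>>> arm_command([
  [0, [0, 0, 1], 0],
  [0, [0, 0, 3], 0],
  [0, [0, 0, 4], 0],
  [0, [0, 0, 4], 0],
  [8.5, [0, -1, 2], 0],
  [8.5, [-0.5, -3, 0], 0],
  [8.5, [-0.5, -3, 0], 0],
  [8.5, [-0.5, -3, 0], 0],
  [8.5, [-0.5, -3, 0], 0],
  [8.5, [0, -1.2, 0], 0],
  [8.5, [0, 0, 0], 0],
  [8.5, [0, 0, 0], 0],
], grip_force=90)

```text
clock: 7.25
position: [0.5582, 0.0135, 0.1349]
ee_rot: [0.706, -0.705, 0.05, -0.05]
contact_force: [-0.5, 0.3, -0.3]
width: 0.085
```

```bash
python3 - <<'E'
from h import *
from rig import manip
s=manip.get_state();print(s["position"],s["contact_force"],s["width"])
d=grab("side","side5");crop(d,250,80,390,220,4,"pics/side5.png");plate(d)
w=world(d);x,y=s["position"][:2];m=(abs(w[...,0]-x)<.1)&(abs(w[...,1]-y)<.1)&(w[...,2]>.111)
for z in np.arange(.12,.24,.01):
    p=w[m&(abs(w[...,2]-z)<.005)]
    if len(p):print(z.round(2),len(p),p.mean(0).round(3),p.min(0).round(3),p.max(0).round(3))
E
```

```text
[0.55815844 0.01347117 0.13485737] [-0.51175836  0.32460806 -0.32713665] 0.08500794512036108
-0.1 56 0.019 | -0.01 13 0.0192 | 0 17 0.0191 | 0.01 20 0.0193 | 0.02 24 0.0191 | 0.04 36 0.0192 | 0.06 36 0.019 | 0.08 39 0.019 | 0.1 34 0.0185 | 0.108 38 0.019 | 0.122 38 0.019 | 
0.17 20 [0.573 0.007 0.172] [ 0.507 -0.004  0.167] [0.603 0.019 0.175]
0.18 53 [0.555 0.009 0.18 ] [ 0.5   -0.005  0.175] [0.613 0.027 0.185]
0.19 57 [0.553 0.009 0.19 ] [ 0.501 -0.005  0.185] [0.613 0.027 0.195]
0.2 54 [0.557 0.009 0.2  ] [ 0.501 -0.005  0.195] [0.613 0.027 0.205]
0.21 49 [0.565 0.004 0.211] [ 0.486 -0.008  0.205] [0.625 0.028 0.215]
0.22 131 [0.546 0.009 0.221] [ 0.482 -0.011  0.215] [0.627 0.037 0.225]
0.23 143 [0.543 0.009 0.23 ] [ 0.484 -0.009  0.225] [0.629 0.033 0.235]
```

View pics/side5.png

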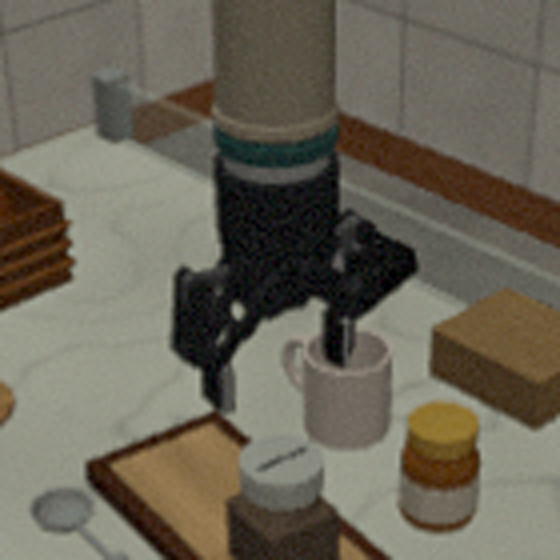

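```bash
python3 - <<'E'
from h import *
d=load("side5");w=world(d)
m=(abs(w[...,0]-.558)<.05)&(abs(w[...,1]-.012)<.05)&(w[...,2]>.1)&(w[...,2]<.111)
p=w[m];print(m.sum(),p.mean(0),[(p[:,i].min()+p[:,i].max())/2 for i in(0,1)],np.ptp(p,axis=0))
m=(abs(w[...,0]-.558)<.05)&(abs(w[...,1]-.012)<.05)&(w[...,2]>.086)&(w[...,2]<.102);p=w[m]
from scipy.optimize import least_squares
f=least_squares(lambda c:np.hypot(p[:,0]-c[0],p[:,1]-c[1])-.029,[.558,.013],loss="soft_l1",f_scale=.002);print(len(p),f.x)
E
```

```text
244 [0.55669794 0.01146887 0.1052949 ] [np.float64(0.5586643944408962), np.float64(0.013873547364091798)] [0.05772102 0.0575101  0.00881772]
98 [0.55908176 0.01448868]
```

>>> arm_command([
  [8.5, [0, 0, -2], 0],
  [8.5, [0, 0, -2], 0],
  [8.5, [0, 0, 0], 0],
])

```text
clock: 7.6
position: [0.5559, 0.0146, 0.0926]
ee_rot: [0.706, -0.705, 0.051, -0.047]
contact_force: [-0.1, 0.3, 0.1]
width: 0.0853
```

>>> arm_command([
  [8.5, [0, 0, -1], 0],
  [8.5, [0, 0, -1], 0],
  [8.5, [0, 0, -1], 0],
  [8.5, [0, 0, -0.6], 0],
  [8.5, [0, 0, -0.4], 0],
  [8.5, [0, 0, 0], 0],
  [8.5, [0, 0, 0], 0],
])

```text
clock: 8.3
position: [0.5583, 0.0129, 0.0553]
ee_rot: [-0.705, 0.705, -0.049, 0.05]
contact_force: [-0.2, 0.5, 0.5]
width: 0.0849
```

```bash
python3 - <<'E'
from h import *
from rig import manip
s=manip.get_state();print(s["clock"],s["position"],s["contact_force"],s["width"],s["ee_rot"])
d=grab("side","side6");crop(d,270,140,370,250,5,"pics/side6.png")
w=world(d);x,y=s["position"][:2]
for z in np.arange(.07,.13,.005):
    p=w[(abs(w[...,0]-x)<.08)&(abs(w[...,1]-y)<.05)&(abs(w[...,2]-z)<.0025)]
    q=p[p[:,0]<x-.033]; r=p[p[:,0]>x+.033]
    print(z.round(3),len(q),q.min(0).round(3) if len(q) else "",len(r),r.max(0).round(3) if len(r) else "")
E
```

```text
8.3 [0.55825153 0.01294922 0.05528506] [-0.1643801   0.51949954  0.45984318] 0.08493199472476172 [-0.70536421  0.70538083 -0.0493093   0.04967703]
0.07 0  0 
0.075 0  0 
0.08 0  0 
0.085 0  0 
0.09 2 [0.509 0.011 0.09 ] 7 [0.605 0.012 0.092]
0.095 7 [0.505 0.007 0.093] 9 [0.604 0.017 0.097]
0.1 12 [0.503 0.007 0.098] 10 [0.611 0.018 0.101]
0.105 8 [0.502 0.01  0.103] 14 [0.61  0.019 0.107]
0.11 13 [0.5   0.005 0.108] 12 [0.612 0.014 0.112]
0.115 14 [0.502 0.007 0.113] 10 [0.608 0.018 0.117]
0.12 10 [0.502 0.007 0.118] 13 [0.61  0.018 0.122]
0.125 6 [0.5   0.009 0.123] 13 [0.604 0.018 0.127]
```

View pics/side6.png

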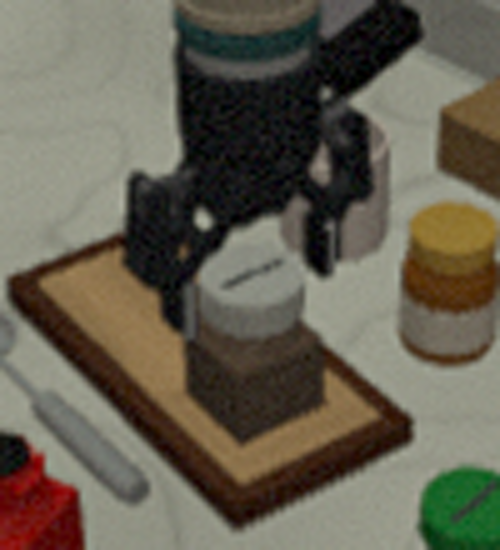

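The fingers straddle the cap, with tips at z≈0.088. I'll lower 4 mm, shift +1 mm in y, and close.

>>> arm_command([
  [8.5, [0, 0.1, -0.4], 0],
  [8.5, [0, 0, 0], 0],
  [5, [0, 0, 0], 0],
  [5, [0, 0, 0], 0],
  [5, [0, 0, 0], 0],
  [5, [0, 0, 0], 0],
  [5, [0, 0, 0], 0],
], grip_force=90)

```text
clock: 9.05
position: [0.5593, 0.0139, 0.0517]
ee_rot: [-0.705, 0.705, -0.049, 0.05]
contact_force: [2.4, -0.7, 2.4]
width: 0.0552
```

```bash
python3 - <<'E'
from h import *
from rig import manip
s=manip.get_state();print(s["clock"],s["position"],s["contact_force"],s["moment"],s["width"],s["qpos"])
d=grab("side","side7");crop(d,270,140,370,250,5,"pics/side7.png")
E
```

```text
9.05 [0.55925704 0.01385723 0.0517164 ] [ 2.38641026 -0.67070662  2.44954699] [-0.00776285 -0.34692424  0.01296877] 0.055195132149392874 [-9.95848487e-02  3.84947982e-01  1.77120997e+00 -3.08748703e-05
  9.82768645e-01  4.05015590e-02]
```

View pics/side7.png

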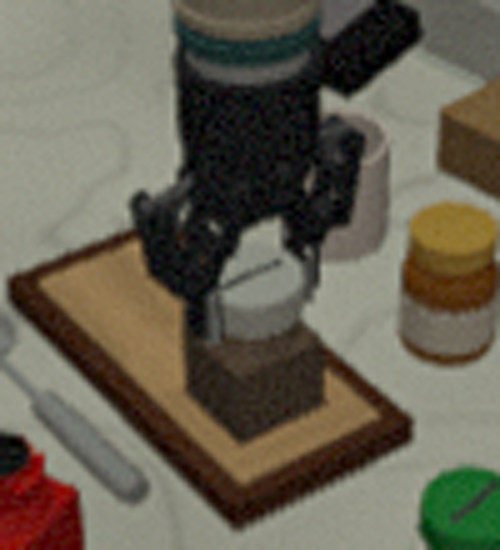

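>>> arm_command([
  [5, [0, 0, 0.02], 0.08],
  [5, [0, 0, 0.02], 0.08],
  [5, [0, 0, 0.02], 0.08],
  [5, [0, 0, 0.02], 0.08],
  [5, [0, 0, 0], 0],
])

```text
clock: 9.6
position: [0.5576, 0.0138, 0.0518]
ee_rot: [-0.704, 0.704, 0.063, -0.064]
contact_force: [0.9, -2.3, 2.2]
width: 0.0555
```

```bash
python3 - <<'E'
from h import *
from rig import manip
s=manip.get_state();print(s["clock"],s["position"],s["contact_force"],s["moment"],s["width"],s["qpos"][0]-s["qpos"][5])
d=grab("side","side8");crop(d,270,140,370,250,5,"pics/side8.png");plate(d)
E
```

```text
9.6 [0.55755795 0.01376303 0.05177405] [ 0.89225646 -2.30212991  2.15385912] [-0.19573954  0.01020371  0.08770133] 0.05547880747680912 0.18003228976142518
-0.1 53 0.0189 | -0.01 14 0.0186 | 0 13 0.0184 | 0.01 17 0.019 | 0.02 27 0.0184 | 0.04 31 0.0188 | 0.06 27 0.0195 | 0.08 33 0.019 | 0.1 31 0.0188 | 0.108 36 0.0187 | 0.122 39 0.0184 |
```

View pics/side8.png

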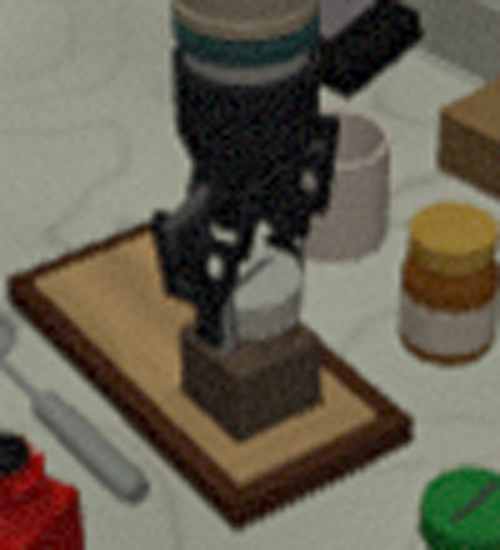

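>>> arm_command([
  [5, [0, 0, 0.02], 0.08],
  [5, [0, 0, 0.02], 0.08],
  [5, [0, 0, 0.02], 0.08],
])

```text
clock: 9.95
position: [0.5577, 0.0137, 0.0525]
ee_rot: [-0.691, 0.692, 0.148, -0.148]
contact_force: [1.6, -1.2, 1.3]
width: 0.0557
```

```bash
python3 - <<'E'
from h import *
from rig import manip
s=manip.get_state();print(s["clock"],s["position"],s["contact_force"],s["moment"],s["width"],s["qpos"][0]-s["qpos"][5])
d=grab("side","side9");crop(d,270,140,370,250,5,"pics/side9.png")
d=grab("top","top9");crop(d,280,160,360,220,8,"pics/top9.png")
E
```

```text
9.95 [0.55774462 0.01371635 0.05246821] [ 1.60958199 -1.21289881  1.25923573] [-0.27469148 -0.05945669 -0.14760677] 0.05571338108714078 0.42089839079061786
```

View pics/side9.png

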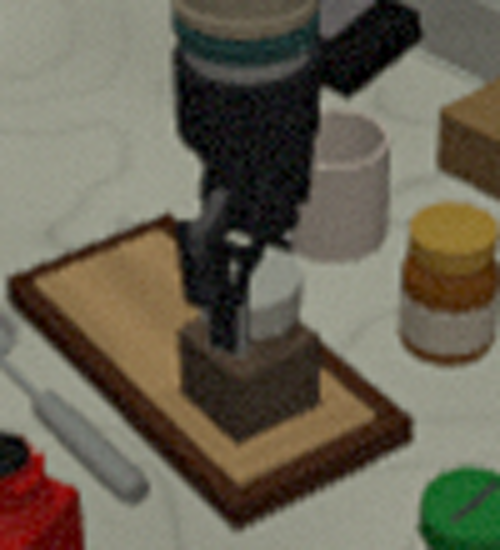

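View pics/top9.png

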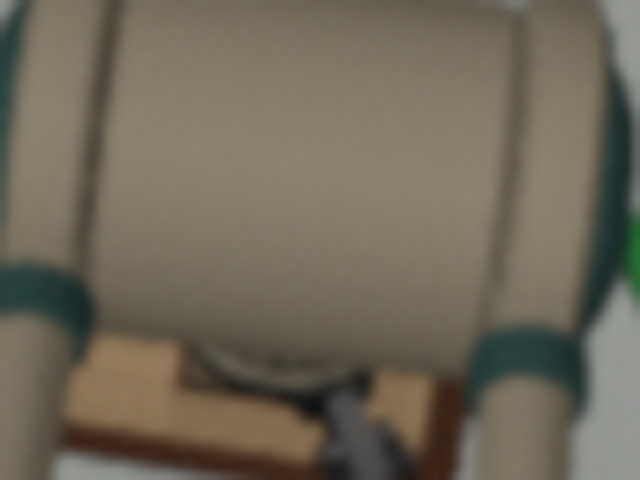

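>>> arm_command([
  [5, [0, 0, 0.02], 0.08],
  [5, [0, 0, 0.02], 0.08],
  [5, [0, 0, 0.02], 0.08],
  [5, [0, 0, 0.02], 0.08],
], grip_force=110)

```text
clock: 10.45
position: [0.558, 0.0142, 0.0536]
ee_rot: [0.659, -0.659, -0.256, 0.256]
contact_force: [1.2, -0.1, 4.0]
width: 0.0553
```

```bash
python3 - <<'E'
from h import *
from rig import manip
s=manip.get_state();print(s["clock"],s["position"],s["contact_force"],s["moment"],s["width"],s["qpos"][0]-s["qpos"][5])
d=grab("side","side10");crop(d,270,140,370,250,5,"pics/side10.png")
E
```

```text
10.45 [0.55799341 0.01415524 0.05360749] [ 1.20970122 -0.0688853   4.02394531] [-0.07444523 -0.0801698  -0.06862495] 0.05531311529761191 0.74014586633287
```

View pics/side10.png

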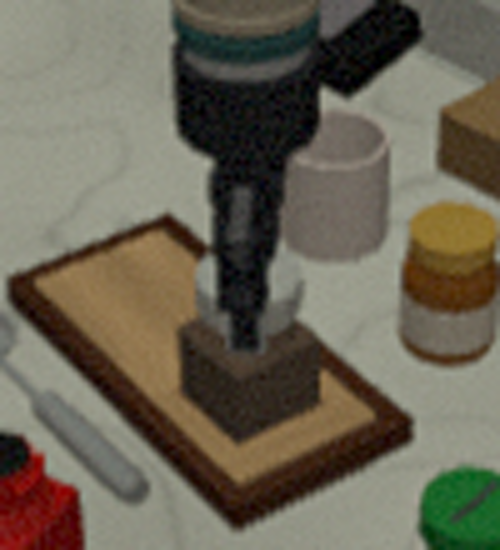

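>>> arm_command([
  [5, [0, 0, 0.03], 0.08],
  [5, [0, 0, 0.03], 0.08],
  [5, [0, 0, 0.03], 0.08],
  [5, [0, 0, 0.02], 0.08],
  [5, [0, 0, 0.02], 0.08],
  [5, [0, 0, 0], 0.06],
  [5, [0, 0, 0], 0],
])

```text
clock: 11.2
position: [0.5576, 0.0145, 0.0545]
ee_rot: [0.585, -0.584, -0.398, 0.398]
contact_force: [-0.6, 0.7, 2.1]
width: 0.055
```

```bash
python3 - <<'E'
from h import *
from rig import manip
s=manip.get_state();print(s["clock"],s["position"],s["contact_force"],s["moment"],s["width"],s["qpos"][0]-s["qpos"][5])
d=grab("side","side11");crop(d,270,140,370,250,5,"pics/side11.png")
for n in ("side6","side11"):
    w=world(load(n));m=(abs(w[...,0]-.558)<.06)&(abs(w[...,1]-.014)<.06)&(w[...,2]>.03)&(w[...,2]<.062);p=w[m]
    # faces of jar seen: fit square sides
    from scipy.optimize import least_squares
    def f(c):
        a=c[2];q=(p[:,:2]-c[:2])@np.array([[np.cos(a),-np.sin(a)],[np.sin(a),np.cos(a)]])
        return np.abs(q).max(1)-.03
    r=least_squares(f,[.558,.014,-.1],x_scale=[.01,.01,.1],loss="soft_l1",f_scale=.001);print(n,len(p),r.x,r.cost)
E
```

```text
11.2 [0.55757411 0.01449909 0.05448477] [-0.61443821  0.67535459  2.07700272] [ 0.08761024 -0.00285073 -0.00534135] 0.05501757987304113 1.1973233025287524
side6 246 [ 0.55940918  0.01440708 -0.15013158] 0.0001040355080902956
side11 244 [ 0.55734254  0.01562781 -0.08739469] 7.794286286049088e-05
```

View pics/side11.png

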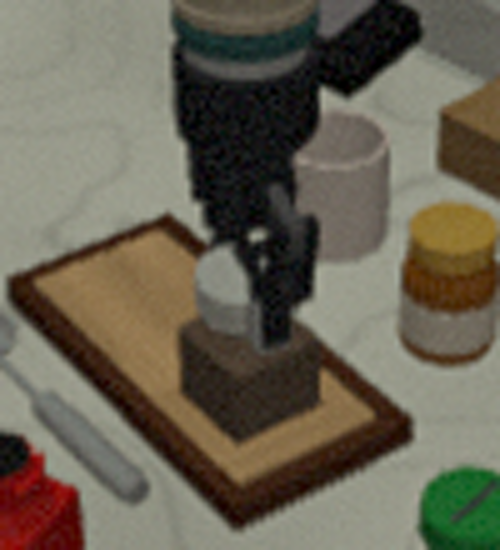

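The gripper has turned 1.34 rad and the jar about 0.06. The moment is now near zero. Next is a careful test lift, watching for the jar's weight.

>>> arm_command([
  [5, [0, 0, 0.1], 0],
  [5, [0, 0, 0.1], 0],
  [5, [0, 0, 0.1], 0],
  [5, [0, 0, 0], 0],
])

```text
clock: 11.65
position: [0.5577, 0.0142, 0.0575]
ee_rot: [0.584, -0.583, -0.399, 0.399]
contact_force: [-0.1, 1.9, -0.6]
width: 0.0548
```

```bash
python3 - <<'E'
from h import *
from rig import manip
s=manip.get_state();print(s["clock"],s["position"],s["contact_force"],s["moment"],s["width"],s["qpos"][0]-s["qpos"][5])
d=grab("side","side12");crop(d,270,140,370,250,5,"pics/side12.png")
w=world(d)
for n in("side11","side12"):
    w=world(load(n));m=(abs(w[...,0]-.558)<.04)&(abs(w[...,1]-.014)<.04)&(w[...,2]>.062)&(w[...,2]<.075);print(np.median(w[m][:,2]),m.sum())
E
```

```text
11.65 [0.55769956 0.01421726 0.05751243] [-0.05778694  1.93868787 -0.5814286 ] [ 0.22640153 -0.10851585  0.01065758] 0.0547705895544424 1.19961601817007
0.06680883366794846 158
0.06662230523994804 170
```

View pics/side12.png

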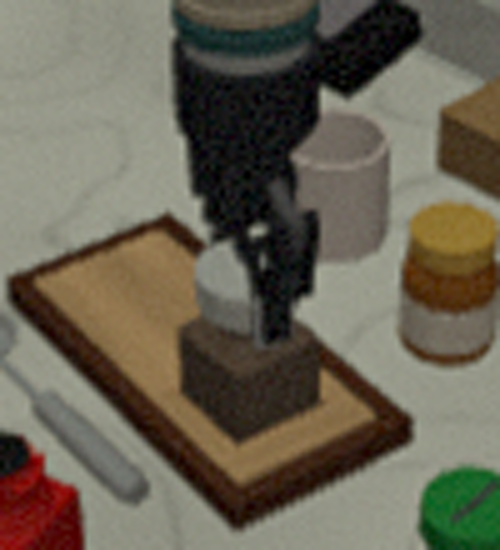

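The force stays near zero and the jar top hasn't moved, so the cap is free. I'll lift it about 3.2 cm more.

>>> arm_command([
  [5, [0, 0, 0.2], 0],
  [5, [0, 0, 0.2], 0],
  [5, [0, 0, 0.3], 0],
  [5, [0, 0, 0.4], 0],
  [5, [0, 0, 0.5], 0],
  [5, [0, 0, 0.5], 0],
  [5, [0, 0, 0.5], 0],
  [5, [0, 0, 0.4], 0],
  [5, [0, 0, 0.2], 0],
  [5, [0, 0, 0], 0],
  [5, [0, 0, 0], 0],
  [5, [0, 0, 0], 0],
])

```text
clock: 12.9
position: [0.5578, 0.014, 0.0894]
ee_rot: [0.584, -0.583, -0.399, 0.399]
contact_force: [0.1, -0.4, -1.2]
width: 0.0548
```

```bash
python3 - <<'E'
from h import *
from rig import manip
s=manip.get_state();print(s["clock"],s["position"],s["contact_force"],s["moment"],s["width"],s["qd"].round(4))
d=grab("side","side13");crop(d,270,130,370,250,5,"pics/side13.png");plate(d)
w=world(d)
m=(abs(w[...,0]-.558)<.04)&(abs(w[...,1]-.014)<.04)&(w[...,2]>.062)&(w[...,2]<.075);print(np.median(w[m][:,2]),m.sum())
p=w[(abs(w[...,0]-.558)<.035)&(abs(w[...,1]-.014)<.035)&(w[...,2]>.09)&(w[...,2]<.16)]
print(np.histogram(p[:,2],bins=np.arange(.09,.165,.005)))
px=d["pixels"].astype(int);m=(abs(w[...,0]-.558)<.035)&(abs(w[...,1]-.014)<.035)&(w[...,2]>.11)&(w[...,2]<.16)&(px.min(2)>110)
p=w[m];print(len(p),np.percentile(p,[1,50,99],axis=0).round(3))
E
```

```text
12.9 [0.55778498 0.01400814 0.08937615] [ 0.12873465 -0.39780962 -1.21597445] [-0.0591046  -0.00024087 -0.0239877 ] 0.05483829252696001 [ 0.0006  0.0008  0.0033 -0.0004 -0.0006  0.001 ]
-0.1 53 0.0191 | -0.01 10 0.0188 | 0 14 0.0192 | 0.01 16 0.0188 | 0.02 23 0.0193 | 0.04 34 0.0185 | 0.06 36 0.0185 | 0.08 43 0.0187 | 0.1 38 0.019 | 0.108 36 0.0184 | 0.122 35 0.0192 | 
0.06756202119183033 190
(array([ 47,  21,  21,   2,   3,   4,  14,  28,  20,  20, 113,  23,   9,
        11,   0]), array([0.09 , 0.095, 0.1  , 0.105, 0.11 , 0.115, 0.12 , 0.125, 0.13 ,
       0.135, 0.14 , 0.145, 0.15 , 0.155, 0.16 , 0.165]))
88 [[ 0.529 -0.004  0.141]
 [ 0.544  0.022  0.143]
 [ 0.566  0.04   0.146]]
```

View pics/side13.png

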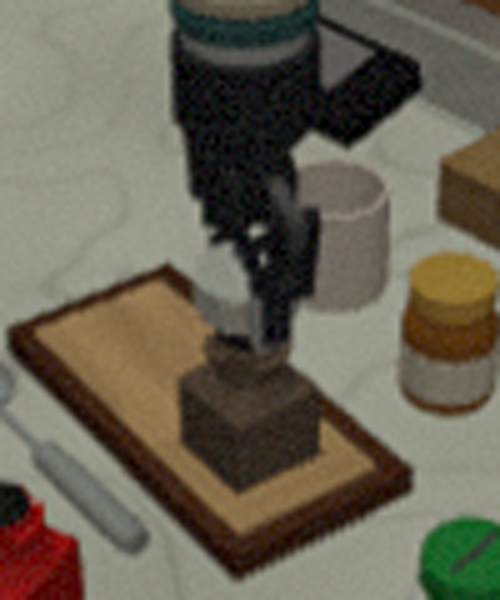

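```bash
python3 - <<'E'
from h import *
for n in("side5","side13"):
    d=load(n);w=world(d);px=d["pixels"].astype(int);z0=.106 if n=="side5" else .143
    m=(abs(w[...,0]-.558)<.03)&(abs(w[...,1]-.014)<.03)&(abs(w[...,2]-z0)<.006)&(px.min(2)>110)
    m=cv2.erode(m.astype(np.uint8),np.ones((2,2)))>0
    p=w[m];A=np.c_[p[:,:2]-p[:,:2].mean(0),np.ones(len(p))];print(n,len(p),np.linalg.lstsq(A,p[:,2],rcond=None)[0])
d=load("side0");e=load("side13");print("moved px near bystanders:",)
for nm,(x0,y0,x1,y1) in dict(mug=(318,160,350,195),honey=(348,178,374,214),spoon=(256,200,300,242)).items():
    df=np.abs(d["pixels"][y0:y1,x0:x1].astype(int)-e["pixels"][y0:y1,x0:x1]).max(2);print(nm,(df>50).mean())
E
```

```text
side5 128 [-0.00387741  0.00091693  0.10573859]
side13 61 [-0.01623303  0.02601664  0.14339501]
moved px near bystanders:
mug 0.36875
honey 0.0
spoon 0.02922077922077922
```

The cap is level within about 0.03 rad with a gap of about 21 mm. The plate is flush and the jar is seated. The pixel change in the mug region comes from the arm standing in front of it. Handing in.

```bash
python3 - <<'E'
from rig import manip
print(manip.sign_off()); s=manip.get_state(); print(s["clock"],s["position"],s["width"])
E
```

```text
the job is handed in; nothing more can be done
None
the job is handed in; nothing more can be done
```

The jar is open and I've handed the job in at about 13 s of the 51 s allowed; no verdict was reported. I pressed the plate's raised end down with shut fingers (up to about 24 N at the stop) and gripped the cap at 90 N, then 110 N. I unscrewed it 1.34 rad anticlockwise and lifted it straight up, leaving it held above the mouth.

**Last checks**
- **Plate:** it reads z ≈ 0.0185–0.019 along its whole length, level with the rim.
- **Jar:** its body top is at z ≈ 0.068, so it is standing on the tray floor. It turned about 0.06 rad during the unscrewing.
- **Cap:** its top is at z ≈ 0.143, about 21 mm clear of the mouth. It is level within about 0.03 rad, and the arm was at rest.
- **Bystanders:** the honey jar shows no change from the first picture and the spoon almost none. The mug could not be compared this way because the gripper partly hid it. It stands undisturbed in the last picture.

**What disagreed**
- **Tool height:** the reported height was about 39 mm lower than where the cameras showed the fingertips, and where contact with the plate came. I worked from the cameras and the contact force instead.
- **Cap width:** the gripper read 55 mm on a 58 mm cap.
- **Turning torque:** the highest I sampled was about 0.15 N m, below the stated 0.35–0.6, but I only read it between moves. I never saw the bar on the cap after turning. The cap coming off without lifting the jar is what shows the threads were free.

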